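# Pin the strap clamp and lock its linchpin

## Task

Slide the yellow-handled linchpin through the cross hole near the top of the strap clamp's square post until its shoulder is home against the post; the post screws up and down, so feel gently for the hole's height. Then swing the pin's sprung brass ring forward over the post and press its thumb tab down until it snaps past the pin's end, and let go. Never force the pin or the ring hard, and leave the jar, the bottle and the awl where they are.

Things in the scene. Friction and masses are not known exactly. Their poses are not given: they have to be found in the camera images.
- clamp: Strap clamp fixed to the bench: dark steel base 110 x 160 x 26 mm (x, y, z), aluminium cross bar along y with a red pad (top at 60 mm), and in the middle a bright steel square post, 26 mm along x, 32 mm along y. Origin: centre of the base's underside. Its x axis is the way the linchpin goes through the post; z up.
- mouth (a point): Fixed point on the post's entry face (towards the clamp's -x), mid-width, 112 mm above the bench; axes as the clamp's. The 11 x 11 mm square hole runs right through the post along x. The post is screwed up or down by an unreported amount: the hole's centre lies up to 10 mm straight above or below this point. The post's top is 20 mm above the hole's centre.
- linchpin: Loose linchpin, 200 g, lying level. Origin: centre of its grip, 15 mm above the bench; x along the shank to the tip, z up. Yellow grip 18 mm wide (y), 30 high, x = -25 to 15 mm; steel collar 20 wide, 26 high to x = 28 (the shoulder); square shank 10 x 10 mm with a 10 mm ball nose ending at x = 74, so 20 mm stick out of the post. Ring hinge on the axis at x = 20, its eyes 30 mm to either side.
- shoulder (a point): Centre of the linchpin's shoulder face, on the shank's axis, 28 mm ahead of the linchpin's origin; axes as the linchpin's.
- ring (a joint): Ring hinge angle, rad: 0 = square up from the shank (linchpin's z), growing as it swings forward to the tip; the bar meets the ball nose at about 1.48; 1.57 = level, dead centre; 1.65 to 1.72 (stop) = snapped past the nose, locked. Starts at 0.5 to 0.75, stays where left (light friction). A push of about 5 to 10 N on the tab takes the bar past.
- bail: The brass wire ring, a U of 6 mm wire that straddles the post: arms 54 mm apart, cross bar (wire centre) 55.4 mm from the hinge, and a flat thumb tab, 24 x 24 x 4 mm, standing out beyond the bar. Origin: on the hinge axis, mid-way between the arms; z from the hinge to the tab, y along the bar. Sprung along its length (7 N per mm), it stretches 1.6 mm to ride over the nose.
- tab (a point): Centre of the ring's thumb tab, 69 mm from the hinge axis: the place to push the ring; axes as the ring's (the tab's flat faces look along x).
- jar: Amber glass jar, 56 mm diameter, 70 mm high; origin at the centre of its underside. Leave alone.
- bottle: Clear bottle with blue cap, 64 mm diameter, 190 mm high; origin at the centre of its underside. Leave alone.
- awl_grip (a point): Handle of an awl lying on the bench. Leave alone.
Not all that is in view belongs to the job. There is more than one size of the linchpin; the one meant has the size given above.

How it is judged:
By the outcome, as a careful person would: the job done as asked, in the order asked, and still so for the second after the job is handed in, with the robot touching nothing.
It also fails if it takes over 72 s, if anything falls off the work surface, if the arm or the gripper's body presses on something with over 40 N, if the wrist force passes 120 N, or if a joint passes its speed limit or range.

## Robot

A 6-joint arm with a two-finger parallel gripper is mounted at the origin on the work surface. World frame = base frame: x ahead of the robot, y to its left, z up, the work surface at z = 0. Lengths are in m, angles in degrees, forces in N, time in s.
With the tool pointing down it reaches from about 0.375 to 0.9 m from the base axis. Payload 3.1 kg.
Tool frame: the origin (TCP) lies at the very end of the fingers, on their centre line; the grasp point (between the pads) lies behind it (bot.grip_depth is the z of the grasp point in the tool frame, in m); z points along the fingers, y is the direction in which the jaws open and shut (so a half turn about z gives the same grasp; the last joint's range is limited). The gripper opens to 87 mm and grips with 3 to 60 N. Pads are 19 mm wide; open, the fingers measure 117 mm over their backs; the gripper's body (75 mm by 190 mm) begins 51 mm behind the grasp point.
Start: joints at [60.476, 30.224, 82.088, -0, 67.689, -10.227], TCP at [0.207, 0.59, 0.223] pointing down, gripper open.
Joint ranges: [-176.69, 176.69], [-43.24, 126.21], [12.49, 139.97], [-82, 262], [0, 151.66], [-163.58, 163.58]. Speed limits (degrees/s): [159.86, 159.86, 180, 180, 180, 180].

## Interface

Orientations are given as a 3x3 rotation matrix whose columns are the frame's x, y, z axes.
In Python, from rig import bot, vision gives the robot as it stands. The module is installed in compiled form; this text tells all that it offers.
- The arm moves only by the shell command python3 -m jog 'ROWS'. ROWS is JSON, a list of rows, each a list of 3 entries, a list of its own where there are three numbers: the shift along the tool's x, y, z in mm, then the turn, a rotation vector about the tool's x, y, z in degrees, then the closure, from 0 (fully open) to 1 (shut). In form: [[[dx, dy, dz], [wx, wy, wz], fingers], ...]. A call has 1 to 12 rows; each row is the pose to reach, as a shift and turn from the pose commanded when the call began, along the tool's axes at that moment; what a row does not reach only later rows make up. A row lasts 1/12 s, in which the tool goes at most 41.7 mm and 7.16 degrees, less where a joint would pass 70% of its speed; a pose out of reach is approached as far as the arm can. A call with a gripper value outside its range is refused whole. The fingers move at their own pace and stop on an object; the grip force is fixed at half the most. Time passes only in rows, so rows that repeat a pose let the fingers close. It gives the time, the measured TCP pose, the force and the opening at its end, in the units of the state.
- bot.read_state(): the state, without advancing time (a new reading comes with each control period).
- vision.capture(name): name is "side" or "top"; returns the picture (384x512x3 uint8, red, green, blue); there is no depth.
- vision.camera_info(name): a dict with "intrinsics" (3x3 intrinsics, pixels), "dist" ([k1, k2, p1, p2, k3] as OpenCV has them; the pictures are not rectified), "camera_from_world" (4x4, takes a point from world to camera coordinates). Camera axes: x right, y up, looking along -z (the intrinsics and any distortion apply to the point x, -y, -z); pixel columns grow to the right and rows downward; lengths in m; the calibration is good to about 2 mm. A picture is of the moment at which its call begins. camera_info takes no time and is no camera call.
- bot.hand_in(): hands the job in, once; it reports no verdict.
The state is a dict: "time_s": time; "joint_positions": joint angles; "qvel": joint speeds; "tau": joint torques, N m; "position": TCP position; "tcp_rot": TCP orientation; "force": force on the tool from outside, world axes, zero at the start; "moment": the same for the moment, N m; "opening": opening from 0.0 (shut) to 1.0 (fully open).
Only numpy, scipy, OpenCV 4.12 (cv2) and the standard library are available. Lean on these libraries where they do the work, as an engineer would, in place of code of your own. Each camera call takes 0.05 s, during which the arm holds its last target. There are 200 camera calls.

## Working session

There is one attempt and no reset: what is moved stays moved. The work goes in short steps, Python scripts to look and compute and a shell command to move; the robot and the scene stay as the last step left them, time stands still between calls to the robot, and variables do not carry over. Pictures are saved under pics/ and viewed, about 8 in all and at most 12, crops included, and the job is handed in when it is done.

```bash
mkdir -p pics; python3 - <<'E'
from rig import bot, vision
import cv2,numpy as np
for n in("side","top"):
    im=vision.capture(n); cv2.imwrite(f"pics/{n}0.png",im[:,:,::-1])
    i=vision.camera_info(n); print(n,np.round(i["intrinsics"],1).tolist(),i["dist"],np.round(i["camera_from_world"],4).tolist())
s=bot.read_state(); print(s, bot.grip_depth)
E
```

```text
side [[440.0, 0.0, 258.8], [0.0, 440.0, 196.8], [0.0, 0.0, 1.0]] [-0.01166534  0.          0.          0.          0.        ] [[0.9983, -0.0591, 0.0018, -0.5913], [0.0434, 0.7539, 0.6555, -0.0845], [-0.0401, -0.6543, 0.7552, -1.3517], [0.0, 0.0, 0.0, 1.0]]
top [[445.7, 0.0, 258.7], [0.0, 445.7, 189.9], [0.0, 0.0, 1.0]] [-0.0559917  0.         0.         0.         0.       ] [[-0.019, -0.9998, 0.004, 0.0179], [0.9967, -0.0187, 0.0786, -0.5942], [-0.0785, 0.0054, 0.9969, -1.125], [0.0, 0.0, 0.0, 1.0]]
{'time_s': 0.1, 'joint_positions': array([ 6.04761449e+01,  3.02754541e+01,  8.21486105e+01,  5.25570747e-04,
        6.76887180e+01, -1.02267301e+01]), 'qvel': array([-0.01368805, -0.1959285 , -0.04170784,  0.0012354 , -0.04223413,
        0.02850531]), 'tau': array([-4.06849231e-04, -4.40987027e+01, -1.77150929e+01,  6.34813774e-02,
        5.32367360e-02, -4.11276721e-05]), 'position': array([0.20617916, 0.58932188, 0.22165243]), 'tcp_rot': array([[-9.43816207e-01,  3.30469383e-01, -9.77396572e-04],
       [ 3.30470634e-01,  9.43814728e-01, -1.70864472e-03],
       [ 3.57826515e-04, -1.93564744e-03, -9.99998063e-01]]), 'force': array([-0.16264989, -0.42543257, -0.01289754]), 'moment': array([-0.02771621,  0.01107613,  0.02143252]), 'opening': 0.9996974283329148} -0.0187
```

View pics/side0.png

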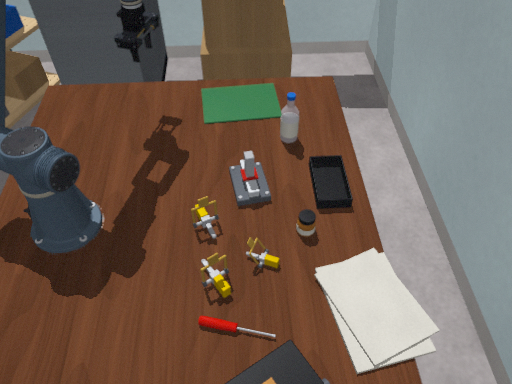

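View pics/top0.png

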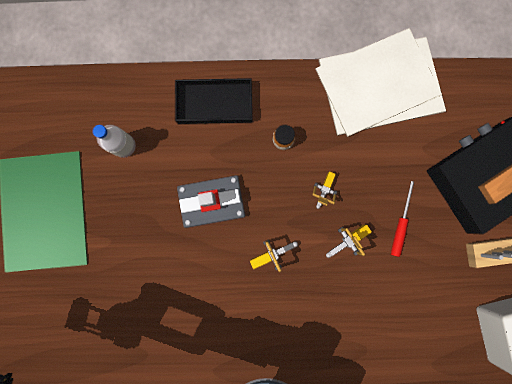

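Two-view candidates for the linchpin: A top(275,254)/side(204,218), B top(350,240)/side(216,278), C top(325,188)/side(264,256). Clamp is at top(210,200). Next I'll take a close crop plus sizes.

```bash
cat > h.py <<'E'
import cv2,numpy as np
from rig import bot,vision
def cam(n):
    i=vision.camera_info(n); return np.array(i["intrinsics"]),np.array(i["dist"]),np.array(i["camera_from_world"])
def ray(n,p):
    K,d,T=cam(n); u=cv2.undistortPoints(np.array([[p]],float),K,d)[0,0]
    R=T[:3,:3]; return -R.T@T[:3,3], R.T@np.array([u[0],-u[1],-1])
def plane(n,p,z):
    o,v=ray(n,p); return o+v*(z-o[2])/v[2]
def tri(ps,pt):
    o1,v1=ray("side",ps);o2,v2=ray("top",pt)
    a=np.linalg.lstsq(np.c_[v1,-v2],o2-o1,rcond=None)[0]
    p,q=o1+a[0]*v1,o2+a[1]*v2; return (p+q)/2,np.linalg.norm(p-q)
def proj(n,P):
    K,d,T=cam(n); c=T[:3,:3]@np.array(P)+T[:3,3]; c=c*[1,-1,-1]
    return cv2.projectPoints(c[None],np.zeros(3),np.zeros(3),K,d)[0][0,0]
def crop(n,im,x0,y0,w,h,s): return cv2.resize(im[y0:y0+h,x0:x0+w,::-1],None,fx=s,fy=s,interpolation=cv2.INTER_CUBIC)
E
python3 - <<'E'
from h import *
import cv2
t=cv2.imread("pics/top0.png")[:,:,::-1]; s=cv2.imread("pics/side0.png")[:,:,::-1]
a=crop("t",t,170,165,220,110,3.6); b=crop("s",s,180,145,110,160,3.6)
cv2.imwrite("pics/c1.png",a)
b=crop("s",s,180,190,110,115,5);cv2.imwrite("pics/c2.png",b)
for n,im in(("top",t),("side",s)):
    hsv=cv2.cvtColor(np.ascontiguousarray(im),cv2.COLOR_RGB2HSV)
    m=cv2.inRange(hsv,(23,190,110),(33,255,255))
    k,l,st,c=cv2.connectedComponentsWithStats(m)
    for i in range(1,k):
        if st[i,4]>15:
            cn=cv2.findContours((l==i).astype(np.uint8),0,2)[0][0]
            r=cv2.minAreaRect(cn); bx=cv2.boxPoints(r)
            P=[plane(n,p,.03 if n=="top" else .02) for p in bx]
            print(n,st[i],c[i].round(1),"mm",[round(1e3*np.linalg.norm(P[j]-P[j+1])) for j in(0,1)],plane(n,c[i],.03).round(3))
E
```

```text
top [324 172  11  15  94] [329.  179.1] mm [37, 18] [ 0.618 -0.175  0.03 ]
top [359 225  12  10  52] [364.9 229.8] mm [27, 22] [ 0.487 -0.263  0.03 ]
top [353 231  12   9  39] [358.4 235.5] mm [26, 21] [ 0.472 -0.245  0.03 ]
top [250 253  21  15 166] [260.2 260.3] mm [50, 22] [0.415 0.006 0.03 ]
side [196 207  12  11  83] [201.4 211.8] mm [31, 35] [0.417 0.001 0.03 ]
side [265 254  14  14 134] [271.4 260.3] mm [33, 40] [ 0.617 -0.186  0.03 ]
side [214 275  17  22 218] [222.1 285.1] mm [32, 66] [ 0.479 -0.256  0.03 ]
```

View pics/c1.png

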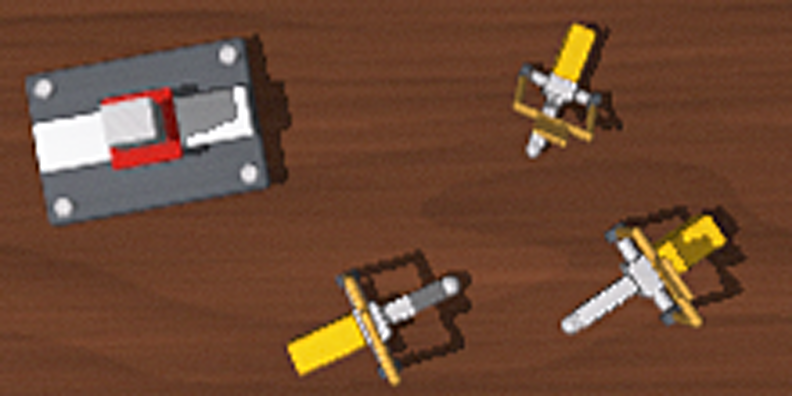

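View pics/c2.png

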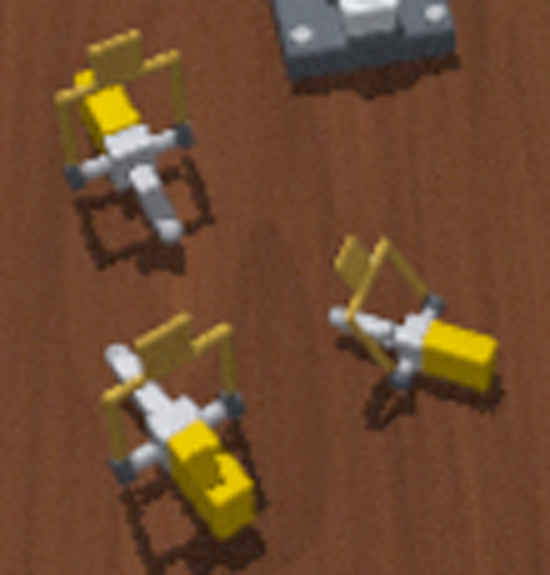

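```bash
python3 - <<'E'
from h import *
T=lambda x,y:(170+(x+.5)/3.6-.5,165+(y+.5)/3.6-.5)
S=lambda x,y:(180+(x+.5)/5-.5,190+(y+.5)/5-.5)
for n,d in {"A":[((172,230),(453,285))],"B":[((122,468),(668,318)),((232,405),(615,235)),((117,355),(570,327))],
 "C":[((433,303),(597,99)),((400,375),(525,72)),((335,317),(533,152))]}.items():
    P=[]
    for s,t in d:
        p,e=tri(S(*s),T(*t)); P.append(p); print(n,(p*1e3).round(1),round(e*1e3,1))
    if len(P)==3: print("eyes",np.linalg.norm(P[0]-P[1])*1e3,"hinge-tip",np.linalg.norm((P[0]+P[1])/2-P[2])*1e3)
# clamp: base corners (bolts) on top face z=.026, post top
t=[(228,53),(43,88),(63,207),(249,173)]
P=[plane("top",T(*q),.028) for q in t]; print(np.round(P,4).tolist()); c=np.mean(P,0); print("clamp c",c)
d=P[1]-P[0]+P[2]-P[3]; print("y dir angle",np.degrees(np.arctan2(d[1],d[0])))
d=P[0]-P[3]+P[1]-P[2]; print("x dir angle",np.degrees(np.arctan2(d[1],d[0])))
bc=[(26,76),(244,38),(268,182),(52,224)]
P=np.array([plane("top",T(*q),.026) for q in bc]); print(P.round(4).tolist(), "base c",P.mean(0))
for o in(P[1]-P[0],P[2]-P[3],P[0]-P[3],P[1]-P[2]): print(np.linalg.norm(o),np.degrees(np.arctan2(o[1],o[0])))
s=cv2.imread("pics/side0.png");t=cv2.imread("pics/top0.png")
a=cv2.resize(s[140:210,220:280],None,fx=8,fy=8,interpolation=2)
b=cv2.resize(t[165:235,170:250],None,fx=4,fy=8,interpolation=2)
b=cv2.resize(t[180:220,190:225],None,fx=8,fy=8,interpolation=2)
o=np.zeros((560,780,3),np.uint8);o[:560,:480]=a;o[:320,490:770]=b
cv2.imwrite("pics/c3.png",o)
E
```

```text
A [454.6 -84.8  21.5] 0.6
B [ 427.8 -239.    15.2] 1.1
B [ 488.  -202.7   15.3] 1.5
B [ 423.4 -167.9   18.2] 1.6
eyes 70.33533146012317 hinge-tip 63.25032018887285
C [ 591.5 -182.1   75.5] 20.6
C [ 598.6 -149.8  -44. ] 25.2
C [ 548.4 -145.7   12.7] 0.4
eyes 123.97161680244595 hinge-tip 50.962999378791245
[[0.6224, 0.0723, 0.028], [0.5998, 0.2047, 0.028], [0.5148, 0.191, 0.028], [0.5365, 0.0587, 0.028]]
clamp c [0.5683897  0.13168516 0.028     ]
y dir angle 99.49366859610576
x dir angle 9.099162546541175
[[0.6088, 0.2172, 0.026], [0.6332, 0.0608, 0.026], [0.5299, 0.0453, 0.026], [0.5029, 0.1993, 0.026]] base c [0.56871698 0.13065837 0.026     ]
0.15830890936309944 -81.14386876557299
0.15629532087150266 -80.05510832170762
0.10740110498490228 9.623858366169538
0.104423387143189 8.525412247436837
```

View pics/c3.png

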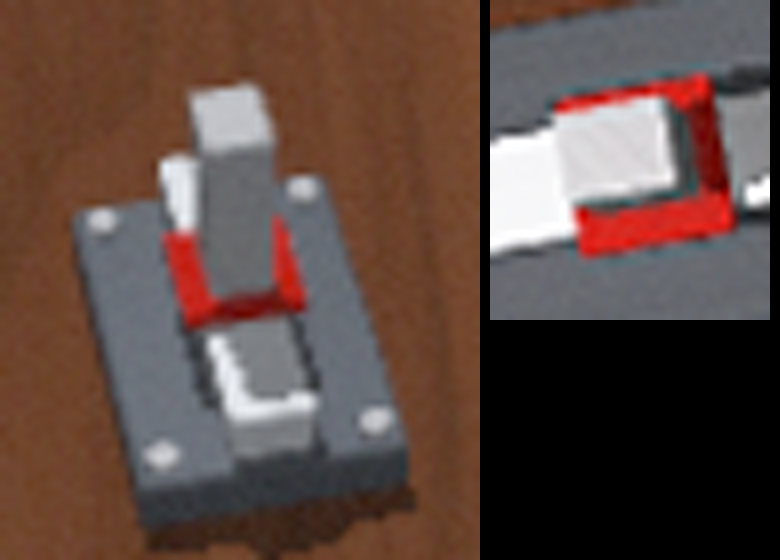

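C (side 264,256 / top 325,188) is the small pin: 51 mm from hinge to tip, against 63 mm for B. A and B are about 1.25 times the described size. In the crop, the post is plain, with its top corners clear in both views. Now I'll triangulate the eyes with the pairing corrected, the post top, and C's axis.

```bash
python3 - <<'E'
from h import *
T=lambda x,y:(170+(x+.5)/3.6-.5,165+(y+.5)/3.6-.5)
S=lambda x,y:(180+(x+.5)/5-.5,190+(y+.5)/5-.5)
P=[]
for s,t in [((433,303),(525,72)),((400,375),(597,99)),((335,317),(533,152))]:
    p,e=tri(S(*s),T(*t)); P.append(p); print("C",(p*1e3).round(1),round(e*1e3,1))
m=(P[0]+P[1])/2; print("eyes",np.linalg.norm(P[0]-P[1])*1e3,"hinge",m,"tip",np.linalg.norm(m-P[2])*1e3)
d=P[2]-m; print("yaw tip-hinge",np.degrees(np.arctan2(d[1],d[0])))
d=P[0]-P[1]; print("yaw eyes(+-90)",np.degrees(np.arctan2(d[1],d[0])))
# grip top face axis from top contour (z=.03)
t0=cv2.imread("pics/top0.png"); hsv=cv2.cvtColor(t0,cv2.COLOR_BGR2HSV)
mk=cv2.inRange(hsv,(20,140,100),(35,255,255)); mk[:, :318]=0; mk[:,345:]=0; mk[188:]=0;mk[:165]=0
ys,xs=np.nonzero(mk); w=np.array([plane("top",(x,y),.03)[:2] for x,y in zip(xs,ys)])
c=w.mean(0); u=np.linalg.svd(w-c)[2][0]; print("grip top centroid",c,len(w),"axis",np.degrees(np.arctan2(u[1],u[0])), "extent",np.ptp((w-c)@u))
g=plane("top",T(582,28),.03); print("butt end",g, "to tip", np.linalg.norm(g[:2]-P[2][:2]), "yaw", np.degrees(np.arctan2(*(P[2]-g)[[1,0]])))
# post top
S3=lambda x,y:(220+(x+.5)/8-.5,140+(y+.5)/8-.5)
T3=lambda x,y:(190+(x-490+.5)/8-.5,180+(y+.5)/8-.5)
Q=[]
for s,t in [((190,95),(573,203)),((255,85),(553,112)),((273,140),(658,98)),((203,152),(675,188))]:
    p,e=tri(S3(*s),T3(*t)); Q.append(p); print("post",(p*1e3).round(1),round(e*1e3,1))
print("post top c",np.mean(Q,0))
for a,b in((0,1),(3,2),(3,0),(2,1)): d=Q[b]-Q[a]; print(np.linalg.norm(d[:2]),np.degrees(np.arctan2(d[1],d[0])))
E
```

```text
C [ 605.7 -141.2   15.6] 0.4
C [ 584.2 -191.9   20.8] 1.7
C [ 548.4 -145.7   12.7] 0.4
eyes 55.27267775706282 hinge [ 0.59495339 -0.16654975  0.01819437] tip 51.32171759607739
yaw tip-hinge 155.9013843057751
yaw eyes(+-90) 66.95363287452841
grip top centroid [ 0.61840391 -0.17460436] 120 axis 154.59571101059467 extent 0.03956094778777397
butt end [ 0.63549334 -0.18110819  0.03      ] to tip 0.09403919283845363 yaw 157.88997723925777
post [552.8 143.5 141.3] 0.1
post [578.7 149.2 139.9] 1.2
post [583.2 118.9 139.1] 0.7
post [556.7 114.2 138.7] 0.2
post top c [0.56784931 0.13143701 0.13976342]
0.026582372966952636 12.38804673531757
0.02697592115932943 9.851016695247068
0.029486031161258065 97.56549512204838
0.03064857778077679 98.43705320869341
```

```bash
python3 -m jog '[[[-644,-586,0],[0,0,4.2],0],[[-644,-586,0],[0,0,4.2],0],[[-644,-586,0],[0,0,4.2],0],[[-644,-586,0],[0,0,4.2],0],[[-644,-586,0],[0,0,4.2],0],[[-644,-586,0],[0,0,4.2],0],[[-644,-586,0],[0,0,4.2],0],[[-644,-586,0],[0,0,4.2],0],[[-644,-586,0],[0,0,4.2],0],[[-644,-586,0],[0,0,4.2],0],[[-644,-586,0],[0,0,4.2],0],[[-644,-586,0],[0,0,4.2],0]]'
cat >> h.py <<'E'
def to(P,yaw):
    s=bot.read_state();R=s["tcp_rot"];x=R[:,0];d=R.T@(np.array(P)-s["position"])
    y=np.degrees(np.arctan2(x[1],x[0]));w=(y-yaw+180)%360-180
    print("t",round(s["time_s"],2),"pos",(s["position"]*1e3).round(1),"yaw",round(y,2),"tilt",np.degrees(R[:2,2]).round(2),"F",s["force"].round(1),"M",s["moment"].round(2),"open",round(s["opening"],3),"| go",(d*1e3).round(1),"wz",round(w,2))
E
python3 -c "from h import *;to((.621,-.1767,.12),156.5)"
```

```text
time_s: 1.1
position: [0.4446, 0.1481, 0.2224]
tcp_rot: [[-0.917, 0.399, -0.0], [0.399, 0.917, 0.0], [0.0, -0.0, -1.0]]
force: [0.7, 0.4, -0.2]
opening: 0.999
t 1.1 pos [444.6 148.1 222.4] yaw 156.5 tilt [-0.03  0.  ] F [ 0.7  0.4 -0.2] M [ 0.01 -0.    0.06] open 0.999 | go [-291.3 -227.5  102.3] wz -0.0
```

```bash
python3 -m jog '[[[-291,-228,0],[0,0,0],0],[[-291,-228,0],[0,0,0],0],[[-291,-228,0],[0,0,0],0],[[-291,-228,0],[0,0,0],0],[[-291,-228,0],[0,0,0],0],[[-291,-228,0],[0,0,0],0],[[-291,-228,20],[0,0,0],0],[[-291,-228,50],[0,0,0],0],[[-291,-228,80],[0,0,0],0],[[-291,-228,80],[0,0,0],0],[[-291,-228,80],[0,0,0],0]]' >/dev/null
python3 - <<'E'
from h import *
to((.621,-.1767,.06),156.5)
s=vision.capture("side");t=vision.capture("top")
o=np.zeros((600,800,3),np.uint8)
o[:500,:390]=cv2.resize(s[200:300,225:303,::-1],None,fx=5,fy=5,interpolation=2)
o[:500,400:800]=cv2.resize(t[140:240,285:365,::-1],None,fx=5,fy=5,interpolation=2)
cv2.imwrite("pics/d1.png",o)
E
```

```text
t 2.02 pos [ 618.7 -177.7  136.9] yaw 156.3 tilt [-0.4   0.14] F [-0.5  0.6  0.1] M [-0.05  0.12 -0.07] open 1.001 | go [-2.3  1.8 76.9] wz -0.2
```

View pics/d1.png

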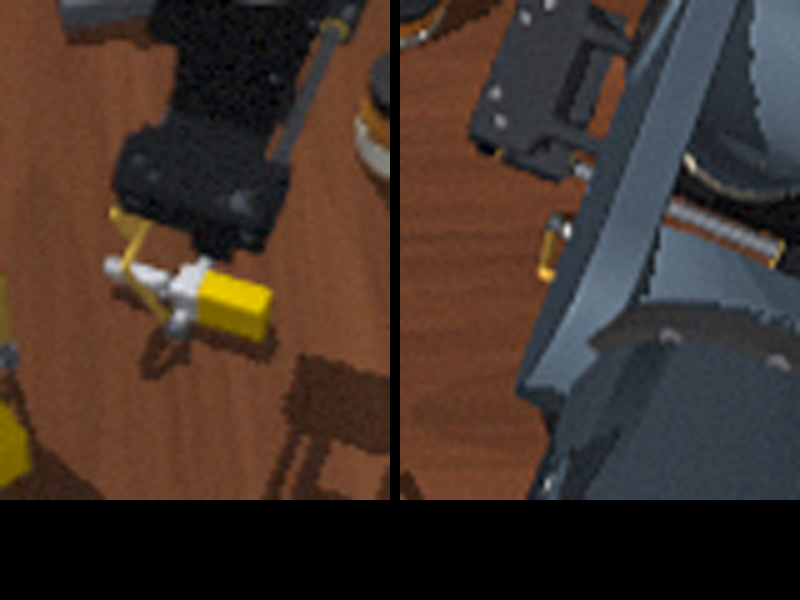

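```bash
python3 -m jog '[[[-2,2,30],[0,0,0],0],[[-2,2,60],[0,0,0],0],[[-2,2,90],[0,0,0],0],[[-2,2,105],[0,0,0],0],[[-2,2,105],[0,0,0],0],[[-2,2,105],[0,0,0],0]]' >/dev/null
python3 -c "from h import *;to((.621,-.1767,.005),156.5)"
```

```text
t 2.62 pos [ 623.1 -172.8   38.6] yaw 156.59 tilt [0.01 0.  ] F [ 0.3 -0.4  0.6] M [ 0.02 -0.04  0.05] open 0.999 | go [ 0.4 -4.5 33.6] wz 0.09
```

```bash
python3 -m jog '[[[0,-4.5,8],[0,0,0],0],[[0,-4.5,20],[0,0,0],0],[[0,-4.5,30],[0,0,0],0],[[0,-4.5,33],[0,0,0],0],[[0,-4.5,33],[0,0,0],0]]' >/dev/null
python3 -c "from h import *;to((.621,-.1767,.005),156.5)"
python3 -m jog '[[[0,0,0],[0,0,0],0.5],[[0,0,0],[0,0,0],1],[[0,0,0],[0,0,0],1],[[0,0,0],[0,0,0],1],[[0,0,0],[0,0,0],1],[[0,0,0],[0,0,0],1],[[0,0,0],[0,0,0],1],[[0,0,0],[0,0,0],1]]' >/dev/null
python3 -c "from h import *;to((.621,-.1767,.005),156.5)"
```

```text
t 3.03 pos [ 620.2 -177.8    3.4] yaw 156.49 tilt [-0.12  0.06] F [-0.2 -0.2  0.4] M [-0.03  0.01  0.02] open 0.999 | go [-0.3  1.3 -1.6] wz -0.01
t 3.7 pos [ 621.2 -178.2    4.6] yaw 156.5 tilt [ 0. -0.] F [ 0.5  1.1 -0.3] M [0.06 0.02 0.01] open 0.477 | go [ 0.7  1.3 -0.4] wz 0.0
```

```bash
python3 -m jog '[[[0,0,0],[0,0,0],1],[[0,0,0],[0,0,0],1],[[0,0,0],[0,0,0],1],[[0,0,0],[0,0,0],1],[[0,0,0],[0,0,0],1],[[0,0,0],[0,0,0],1],[[0,0,0],[0,0,0],1],[[0,0,0],[0,0,0],1]]' >/dev/null
python3 -c "from h import *;to((.621,-.1767,.005),156.5)"
```

```text
t 4.37 pos [ 621.1 -178.1    4.5] yaw 156.5 tilt [-0.  0.] F [-0.5 -0.3  1. ] M [ 0.01 -0.02 -0.06] open 0.205 | go [ 0.7  1.2 -0.5] wz 0.0
```

Grasped: opening is 17.8 mm, which matches the 18 mm grip of the described pin. Lift, swing round.

```bash
python3 -m jog '[[[0,0,-20],[0,0,0],1],[[0,0,-50],[0,0,0],1],[[0,0,-85],[0,0,0],1],[[0,0,-125],[0,0,0],1],[[0,0,-160],[0,0,0],1],[[10,8,-190],[0,0,6],1],[[20,16,-195],[0,0,12],1],[[36,28,-195],[0,0,18],1],[[52,40,-195],[0,0,25],1],[[68,53,-195],[0,0,32],1],[[84,65,-195],[0,0,39],1],[[84,65,-195],[0,0,39],1]]' >/dev/null
python3 -c "from h import *;to((.4637,.1141,.19),9.3)"
```

```text
t 5.37 pos [566.1 -81.  198.6] yaw 117.42 tilt [-0.35  0.21] F [-0.8  0.5 -2.8] M [-0.09  0.02  0.02] open 0.206 | go [220.3  -1.    9.9] wz 108.12
```

```bash
python3 -m jog '[[[15,0,0],[0,0,7],1],[[30,0,0],[0,0,14],1],[[45,0,0],[0,0,21],1],[[60,0,0],[0,0,28],1],[[75,0,0],[0,0,35],1],[[90,0,0],[0,0,42],1],[[105,0,0],[0,0,49],1],[[120,0,0],[0,0,56],1],[[135,0,0],[0,0,63],1],[[150,0,0],[0,0,70],1],[[165,0,0],[0,0,77],1],[[165,0,0],[0,0,77],1]]' >/dev/null
python3 -c "from h import *;to((.4637,.1141,.15),9.3)"
```

```text
t 6.37 pos [491.5  63.  199. ] yaw 40.54 tilt [-0.21  0.06] F [-0.4 -0.5 -3.1] M [-0.08  0.19  0.02] open 0.204 | go [ 12.2 -56.7  49.1] wz 31.24
```

```bash
python3 -m jog '[[[0,-12,0],[0,0,7],1],[[2,-26,0],[0,0,14],1],[[6,-40,0],[0,0,21],1],[[10,-52,0],[0,0,28],1],[[12,-57,0],[0,0,31.2],1],[[12,-57,15],[0,0,31.2],1],[[12,-57,30],[0,0,31.2],1],[[12,-57,45],[0,0,31.2],1],[[12,-57,45],[0,0,31.2],1],[[12,-57,45],[0,0,31.2],1]]' >/dev/null
python3 -c "from h import *;to((.4637,.1141,.1093),9.3)"
```

```text
t 7.2 pos [465.8 111.8 153.9] yaw 9.42 tilt [-0.12 -0.02] F [ 1.6  0.6 -3.3] M [-0.13  0.21 -0.02] open 0.203 | go [-1.6 -2.6 44.6] wz 0.12
```

```bash
python3 -m jog '[[[-2,-2.5,15],[0,0,0],1],[[-2,-2.5,30],[0,0,0],1],[[-2,-2.5,42],[0,0,0],1],[[-2,-2.5,44.5],[0,0,0.1],1],[[-2,-2.5,44.5],[0,0,0.1],1],[[-2,-2.5,44.5],[0,0,0.1],1],[[-2,-2.5,44.5],[0,0,0.1],1]]' >/dev/null
python3 - <<'E'
from h import *
to((.4637,.1141,.1093),9.3)
s=vision.capture("side");t=vision.capture("top")
o=np.zeros((560,800,3),np.uint8)
o[:560,:392]=cv2.resize(s[125:195,215:264,::-1],None,fx=8,fy=8,interpolation=2)
o[:560,400:800]=cv2.resize(t[180:250,185:235,::-1],None,fx=8,fy=8,interpolation=2)
cv2.imwrite("pics/d2.png",o)
E
```

```text
t 7.78 pos [464.6 114.5 111. ] yaw 9.22 tilt [ 0.14 -0.  ] F [-0.3 -0.6 -2.1] M [-0.09  0.21 -0.  ] open 0.206 | go [-1.   0.2  1.7] wz -0.08
```

View pics/d2.png

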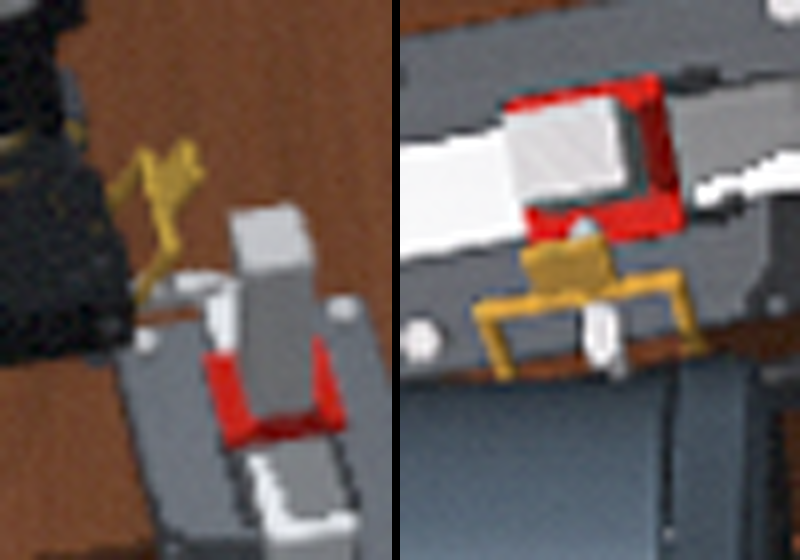

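```bash
python3 - <<'E'
from h import *
T=lambda x,y:(185+(x-400+.5)/8-.5,180+(y+.5)/8-.5)
S=lambda x,y:(215+(x+.5)/8-.5,125+(y+.5)/8-.5)
n=np.array([-np.sin(np.radians(9.3)),np.cos(np.radians(9.3))]);a=np.array([n[1],-n[0]])
s=bot.read_state();tc=s["position"][:2]
for l,p,z in [("shank",(598,325),.122),("tip",(583,222),.122),("postc",(570,158),.1397)]+[("pc",q,.1397) for q in((507,138),(615,98),(632,188),(527,208))]:
    w=plane("top",T(*p),z)[:2]; print(l,(w*1e3).round(1),"lat",round(1e3*(w-tc)@n,1),"along",round(1e3*(w-tc)@a,1))
# post top again two-view
Q=[tri(S(*q),T(*t))[0] for q,t in [((230,215),(527,208)),((292,203),(507,138)),((314,260),(615,98)),((240,275),(632,188))]]
print((np.mean(Q,0)*1e3).round(1),(np.array(Q)[:,2]*1e3).round(1))
E
```

```text
shank [517.6 124.3] lat 1.0 along 54.1
tip [547.8 128.3] lat 0.1 along 84.6
postc [565.7 130. ] lat -1.2 along 102.5
pc [571.8 148.1] lat 15.8 along 111.5
pc [582.8 116.8] lat -17.0 along 117.3
pc [556.7 112.1] lat -17.3 along 90.7
pc [551.4 142.5] lat 13.5 along 90.5
[566.4 129.7 141.2] [142.4 141.9 141.2 139.3]
```

```bash
python3 -m jog '[[[2,1,0],[0,0,0],1],[[4,1.2,0],[0,0,0],1],[[6,1.2,0],[0,0,0],1],[[6,1.2,0],[0,0,0],1]]' >/dev/null;python3 -c "from h import *;to((.4637,.1141,.1093),9.3)"
python3 -m jog '[[[1,0,0],[0,0,0],1],[[2,0,0],[0,0,0],1],[[3,0,0],[0,0,0],1],[[3,0,0],[0,0,0],1]]' >/dev/null;python3 -c "from h import *;to((.4637,.1141,.1093),9.3)"
```

```text
t 8.22 pos [470.6 114.4 110.3] yaw 9.2 tilt [0.08 0.  ] F [ 0.2  0.2 -2.4] M [-0.07  0.24  0.01] open 0.206 | go [-6.9 -0.8  0.9] wz -0.1
t 8.55 pos [472.9 114.9 110. ] yaw 9.2 tilt [ 0.01 -0.  ] F [ 0.6 -0.3 -2.6] M [-0.01  0.22  0.03] open 0.202 | go [-9.2 -0.7  0.7] wz -0.1
```

```bash
for i in 1 2; do python3 -m jog '[[[0.7,0,0],[0,0,0],1],[[1.4,0,0],[0,0,0],1],[[2,0,0],[0,0,0],1],[[2,0,0],[0,0,0],1]]' >/dev/null;python3 -c "from h import *;to((.4637,.1141,.1093),9.3)"; done
```

```text
t 8.88 pos [473.7 115.1 109.9] yaw 9.21 tilt [-0.12 -0.01] F [-2.1 -0.3 -1.2] M [-0.14  0.46 -0.03] open 0.203 | go [-10.   -0.6   0.6] wz -0.09
t 9.22 pos [474.3 115.4 109.8] yaw 9.22 tilt [-0.27 -0.01] F [-4.9 -0.9 -0.1] M [-0.23  0.96  0.04] open 0.211 | go [-10.7  -0.4   0.6] wz -0.08
```

```bash
for i in 1 2 3; do python3 -m jog '[[[-0.2,0,-0.4],[0,0,0],1],[[-0.2,0,-0.8],[0,0,0],1],[[-0.2,0,-0.8],[0,0,0],1]]' >/dev/null;python3 -c "from h import *;to((.4637,.1141,.1093),9.3)"; done
```

```text
t 9.47 pos [476.9 115.8 110.9] yaw 9.21 tilt [0.07 0.03] F [-0.9  1.4 -2.5] M [0.31 0.52 0.12] open 0.2 | go [-13.3  -0.4   1.6] wz -0.09
t 9.72 pos [476.9 115.7 111.7] yaw 9.21 tilt [0.08 0.02] F [-0.4  1.3 -3.7] M [0.34 0.33 0.18] open 0.207 | go [-13.3  -0.6   2.4] wz -0.09
t 9.97 pos [476.8 115.5 112.5] yaw 9.2 tilt [0.09 0.01] F [ 0.8  2.6 -5.4] M [0.42 0.17 0.22] open 0.202 | go [-13.1  -0.7   3.2] wz -0.1
```

```bash
python3 -m jog '[[[0,-0.4,0.8],[0,0,0],1],[[0,-0.7,1.4],[0,0,0],1],[[0,-0.7,1.4],[0,0,0],1]]' >/dev/null;python3 -c "from h import *;to((.4637,.1141,.1093),9.3)"
for i in 1 2; do python3 -m jog '[[[0.7,0,0],[0,0,0],1],[[1.4,0,0],[0,0,0],1],[[2,0,0],[0,0,0],1],[[2,0,0],[0,0,0],1]]' >/dev/null;python3 -c "from h import *;to((.4637,.1141,.1093),9.3)"; done
```

```text
t 10.22 pos [476.3 115.9 111.2] yaw 9.19 tilt [ 0.05 -0.02] F [ 1.   0.5 -2.7] M [0.14 0.16 0.12] open 0.202 | go [-12.7  -0.2   1.9] wz -0.11
t 10.55 pos [477.8 116.2 111. ] yaw 9.19 tilt [-0.02 -0.01] F [-0.6  0.6 -3.1] M [0.02 0.32 0.06] open 0.203 | go [-14.3  -0.1   1.7] wz -0.11
t 10.88 pos [480.1 116.7 111.1] yaw 9.2 tilt [ 0.03 -0.  ] F [ 0.9  0.2 -3.1] M [-0.05  0.22  0.05] open 0.202 | go [-16.6  -0.1   1.8] wz -0.1
```

```bash
for i in 1 2; do python3 -m jog '[[[1,0,0],[0,0,0],1],[[2,0,0],[0,0,0],1],[[3,0,0],[0,0,0],1],[[4,0,0],[0,0,0],1],[[5,0,0],[0,0,0],1],[[5,0,0],[0,0,0],1]]' >/dev/null;python3 -c "from h import *;to((.4637,.1141,.1093),9.3)"; done
```

```text
t 11.38 pos [485.1 117.6 111.1] yaw 9.2 tilt [0.03 0.  ] F [-0.   0.5 -2.7] M [0.03 0.17 0.02] open 0.204 | go [-21.7  -0.    1.7] wz -0.1
t 11.88 pos [490.1 118.3 111.1] yaw 9.2 tilt [0.03 0.  ] F [ 0.2  0.1 -2.7] M [0.07 0.14 0.04] open 0.206 | go [-26.7  -0.    1.7] wz -0.1
```

```bash
for i in 1 2 3 4; do python3 -m jog '[[[1,0,0],[0,0,0],1],[[2,0,0],[0,0,0],1],[[3,0,0],[0,0,0],1],[[4,0,0],[0,0,0],1],[[5,0,0],[0,0,0],1],[[5,0,0],[0,0,0],1]]' >/dev/null;python3 -c "from h import *;to((.4637,.1141,.1093),9.3)"; done
```

```text
t 12.38 pos [495.  119.2 111.1] yaw 9.2 tilt [0.03 0.  ] F [ 0.4  0.6 -3.3] M [0.01 0.17 0.02] open 0.204 | go [-31.7   0.    1.8] wz -0.1
t 12.88 pos [499.9 120.  111.1] yaw 9.21 tilt [0.03 0.  ] F [ 0.7  0.9 -2.1] M [0.05 0.26 0.01] open 0.207 | go [-36.7   0.    1.7] wz -0.09
t 13.38 pos [504.9 120.8 111.1] yaw 9.2 tilt [0.03 0.  ] F [ 0.4  1.  -4.1] M [-0.05  0.18  0.08] open 0.204 | go [-41.7  -0.    1.8] wz -0.1
t 13.88 pos [509.8 121.6 111.1] yaw 9.2 tilt [0.03 0.  ] F [ 1.3  0.4 -3.5] M [0.06 0.22 0.03] open 0.205 | go [-46.7  -0.    1.8] wz -0.1
```

```bash
python3 -m jog '[[[1,0,0],[0,0,0],1],[[2,0,0],[0,0,0],1],[[3,0,0],[0,0,0],1],[[4,0,0],[0,0,0],1],[[5,0,0],[0,0,0],1],[[6,0,0],[0,0,0],1],[[6,0,0],[0,0,0],1]]' >/dev/null;python3 -c "from h import *;to((.4637,.1141,.1093),9.3)";  for i in 1 2 3 ; do python3 -m jog '[[[0.5,0,0],[0,0,0],1],[[1,0,0],[0,0,0],1],[[1.5,0,0],[0,0,0],1],[[1.5,0,0],[0,0,0],1]]' >/dev/null;python3 -c "from h import *;to((.4637,.1141,.1093),9.3)"; done
```

```text
t 14.47 pos [515.7 122.5 111. ] yaw 9.2 tilt [0.03 0.  ] F [-0.8  0.2 -2.5] M [-0.03  0.23 -0.03] open 0.202 | go [-52.7  -0.    1.7] wz -0.1
t 14.8 pos [515.8 122.6 110.9] yaw 9.21 tilt [-0.13 -0.02] F [-2.6  0.6 -0.5] M [-0.16  0.53 -0.04] open 0.204 | go [-52.8   0.    1.7] wz -0.09
t 15.13 pos [515.8 122.6 110.9] yaw 9.22 tilt [-0.3  -0.04] F [-5.7 -2.   2.3] M [-0.39  0.99 -0.02] open 0.202 | go [-52.8   0.    1.9] wz -0.08
t 15.47 pos [515.8 122.6 110.9] yaw 9.23 tilt [-0.47 -0.07] F [-8.7 -3.6  4.8] M [-0.55  1.36 -0.06] open 0.203 | go [-52.8   0.1   2. ] wz -0.07
```

```bash
python3 -m jog '[[[-1,0,0],[0,0,0],1],[[-2.5,0,0],[0,0,0],1],[[-2.5,0,0],[0,0,0],1]]' >/dev/null
python3 - <<'E'
from h import *
to((.4637,.1141,.1093),9.3)
s=vision.capture("side");t=vision.capture("top")
o=np.zeros((560,800,3),np.uint8)
o[:560,:392]=cv2.resize(s[125:195,220:269,::-1],None,fx=8,fy=8,interpolation=2)
o[:560,400:800]=cv2.resize(t[165:235,185:235,::-1],None,fx=8,fy=8,interpolation=2)
cv2.imwrite("pics/d3.png",o)
E
```

```text
t 15.72 pos [515.9 122.6 110.9] yaw 9.21 tilt [-0.15 -0.02] F [-4.  -1.7 -1. ] M [-0.35  0.95 -0.  ] open 0.2 | go [-52.9   0.    1.7] wz -0.09
```

View pics/d3.png

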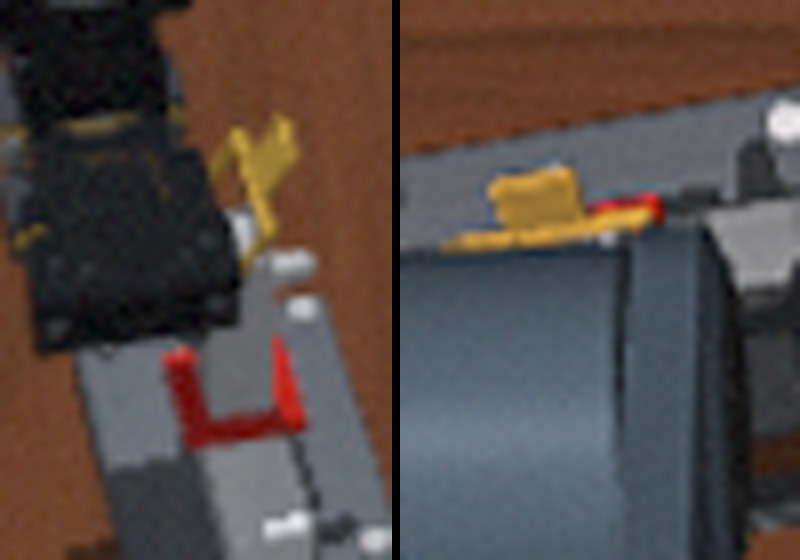

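```bash
python3 - <<'E'
from h import *
S=lambda x,y:(220+(x+.5)/8-.5,125+(y+.5)/8-.5)
th=np.radians(9.3);a=np.array([np.cos(th),np.sin(th),0]);n=np.array([-np.sin(th),np.cos(th),0])
C=np.array([.5672,.1305,0])
for l,p in(("tip",(316,263)),):
    o,v=ray("side",S(*p)); w=o+v*((C-o)@n)/(v@n); print(l,w.round(4),"beyond centre",(w-C)@a*1e3)
w=np.array([*bot.read_state()["position"]]); print("tcp along",(w-C)@a*1e3,"lat",(w-C)@n*1e3)
# post exit edge: right top corner px -y corner
for p in((274,300),):
    o,v=ray("side",S(*p)); q=C-n*.016; w=o+v*((q-o)@n)/(v@n); print("post +x,-y edge",w.round(4),(w-C)@a*1e3)
E
```

```text
tip [0.6011 0.1361 0.12  ] beyond centre 34.39014991852117
tcp along -51.933121309078345 lat 0.5057497932047482
post +x,-y edge [0.5837 0.117  0.1195] 14.12776330060729
```

Pin is home: the stop is firm, and the tip sticks out 20.3 mm in the side picture at (316,263). Release and rise.

```bash
python3 -m jog '[[[-1,0,0],[0,0,0],0.7],[[-1,0,0],[0,0,0],0.5],[[-1,0,0],[0,0,0],0.3],[[-1,0,0],[0,0,0],0.3],[[-1,0,0],[0,0,0],0.3],[[-1,0,0],[0,0,0],0.3],[[-1,0,0],[0,0,0],0.3],[[-1,0,0],[0,0,0],0.3]]' >/dev/null;python3 -c "from h import *;to((.4637,.1141,.1093),9.3)"
```

```text
t 16.48 pos [516.5 122.7 111.1] yaw 9.2 tilt [0.02 0.  ] F [ 0.5  1.3 -0.4] M [-0.04  0.17 -0.04] open 0.673 | go [-53.5  -0.    1.8] wz -0.1
```

```bash
python3 -m jog '[[[0,0,-20],[0,0,0],0.3],[[0,0,-45],[0,0,0],0.3],[[0,0,-75],[0,0,0],0.6],[[0,0,-100],[0,0,0],1],[[0,0,-110],[0,0,0],1],[[0,0,-110],[0,0,0],1],[[0,0,-110],[0,0,0],1],[[0,0,-110],[0,0,0],1],[[0,0,-110],[0,0,0],1],[[0,0,-110],[0,0,0],1],[[0,0,-110],[0,0,0],1],[[0,0,-110],[0,0,0],1]]' >/dev/null
python3 - <<'E'
from h import *
to((.4637,.1141,.1093),9.3)
s=vision.capture("side");t=vision.capture("top")
o=np.zeros((560,800,3),np.uint8)
o[:560,:392]=cv2.resize(s[125:195,220:269,::-1],None,fx=8,fy=8,interpolation=2)
o[:560,400:800]=cv2.resize(t[165:235,185:235,::-1],None,fx=8,fy=8,interpolation=2)
cv2.imwrite("pics/d4.png",o)
E
```

```text
t 17.48 pos [516.  122.6 220.3] yaw 9.2 tilt [-0.09 -0.  ] F [-0.2 -0.4  0.8] M [-0.03  0.13 -0.01] open 0.044 | go [-52.8   0.  111.1] wz -0.1
```

View pics/d4.png

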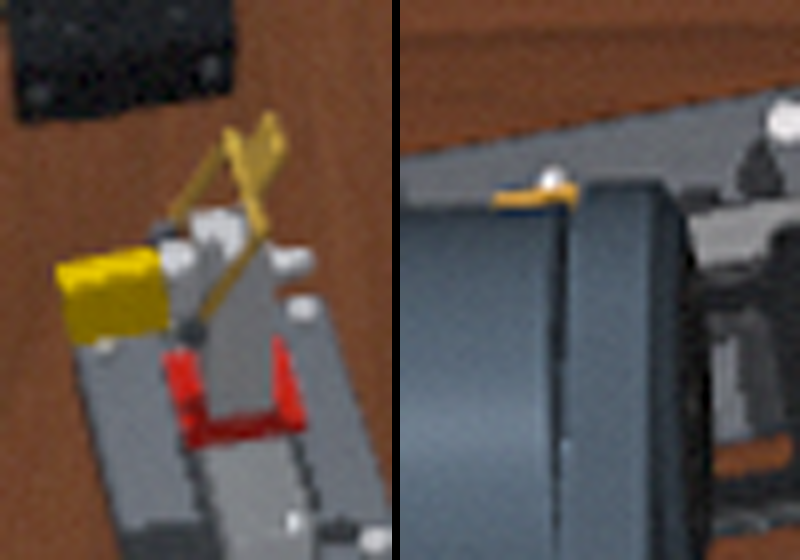

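Picture 9: the pin stays home in the post, with its tip at (312,262), eyes at (165,235) and (190,330), and the tab at about (262,158).

```bash
python3 - <<'E'
from h import *
S=lambda x,y:(220+(x+.5)/8-.5,125+(y+.5)/8-.5)
th=np.radians(9.3);a=np.array([np.cos(th),np.sin(th),0]);n=np.array([-np.sin(th),np.cos(th),0])
C=np.array([.5672,.1305,0]);H=C-a*.021
for l,p in(("tip",(314,263)),("tab",(262,158)),("tabtop",(277,130)),("barR",(262,228))):
    o,v=ray("side",S(*p)); q=H+(n*-.027 if l=="barR" else 0); w=o+v*((q-o)@n)/(v@n); print(l,"from hinge",round((w-H)@a*1e3,1),"z",(w[2]*1e3).round(1), "ang",np.arctan2((w-H)@a,w[2]-.121).round(2))
w=bot.read_state()["position"];print("tcp from hinge",(w-H)@a*1e3)
E
python3 -m jog '[[[15,0,0],[0,0,0],1],[[30,0,0],[0,0,0],1],[[45,0,15],[0,0,0],1],[[45,0,30],[0,0,0],1],[[45,0,45],[0,0,0],1],[[45,0,50],[0,0,0],1],[[45,0,50],[0,0,0],1]]' >/dev/null;python3 -c "from h import *;to((.4637,.1141,.1093),9.3)"
```

```text
tip from hinge 54.6 z 120.2 ang 1.59
tab from hinge 34.4 z 179.2 ang 0.53
tabtop from hinge 40.2 z 192.1 ang 0.52
barR from hinge 28.5 z 169.2 ang 0.53
tcp from hinge -30.554578584926283
t 18.17 pos [559.5 129.8 169.5] yaw 9.2 tilt [-0.22 -0.01] F [-0.2  0.9  0.6] M [-0.07  0.19  0.02] open 0.005 | go [-96.9   0.2  60.6] wz -0.1
```

```bash
python3 -m jog '[[[4,0,0],[0,0,0],1],[[8,0,0],[0,0,0],1],[[12,0,0],[0,0,0],1],[[15,0,1],[0,0,0],1],[[18,0,1],[0,0,0],1],[[21,0,2],[0,0,0],1],[[24,0,2],[0,0,0],1],[[27,0,2],[0,0,0],1],[[30,0,2],[0,0,0],1],[[33,0,3],[0,0,0],1],[[36,0,4],[0,0,0],1],[[36,0,4],[0,0,0],1]]' >/dev/null;python3 -c "from h import *;to((.4637,.1141,.1093),9.3)"
```

```text
t 19.17 pos [597.  135.6 166.8] yaw 9.2 tilt [0.03 0.  ] F [0.4 0.2 0.6] M [-0.1   0.13 -0.03] open 0.005 | go [-1.351e+02 -1.000e-01  5.750e+01] wz -0.1
```

```bash
python3 -m jog '[[[2,0,3],[0,0,0],1],[[4,0,6],[0,0,0],1],[[6,0,10],[0,0,0],1],[[8,0,13],[0,0,0],1],[[10,0,17],[0,0,0],1],[[11,0,21],[0,0,0],1],[[12,0,24],[0,0,0],1],[[13,0,28],[0,0,0],1],[[14,0,31],[0,0,0],1],[[15,0,34],[0,0,0],1],[[15,0,34],[0,0,0],1]]' >/dev/null
python3 - <<'E'
from h import *
to((.4637,.1141,.1093),9.3)
s=vision.capture("side")
cv2.imwrite("pics/d5.png",cv2.resize(s[125:195,220:280,::-1],None,fx=8,fy=8,interpolation=2))
E
```

```text
t 20.08 pos [610.9 138.  132.4] yaw 9.2 tilt [-0.05 -0.  ] F [-0.6  0.3  1.3] M [-0.05  0.2   0.01] open 0.008 | go [-149.2    0.    23.2] wz -0.1
```

View pics/d5.png

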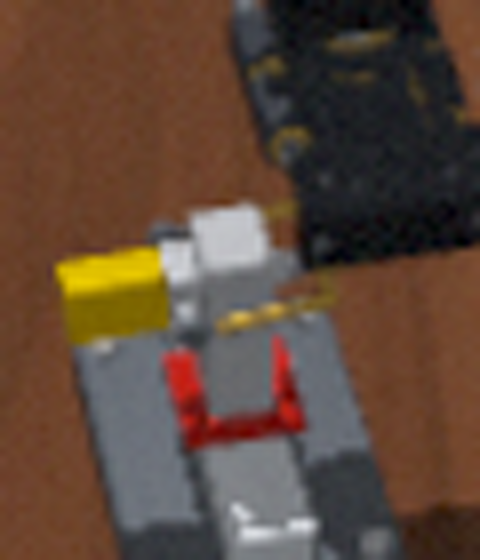

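```bash
for i in 1 2 3; do python3 -m jog '[[[0.7,0,0.8],[0,0,0],1],[[0.7,0,1.6],[0,0,0],1],[[0.7,0,2.5],[0,0,0],1],[[0.7,0,2.5],[0,0,0],1]]' >/dev/null;python3 -c "from h import *;to((.4637,.1141,.1093),9.3)"; done
```

```text
t 20.47 pos [612.1 138.1 130.7] yaw 9.2 tilt [0.04 0.  ] F [ 0.1 -0.3  0.1] M [-0.07  0.16  0.02] open 0.003 | go [-150.3   -0.    21.2] wz -0.1
t 20.8 pos [612.8 138.2 128.2] yaw 9.2 tilt [0.04 0.  ] F [ 0.  -0.3  2.1] M [-0.02  0.18  0.  ] open 0.011 | go [-151.    -0.    18.8] wz -0.1
t 21.13 pos [613.5 138.3 125.6] yaw 9.2 tilt [0.05 0.  ] F [-0.2  0.7  2.6] M [-0.09  0.18 -0.02] open 0.008 | go [-151.8   -0.    16.2] wz -0.1
```

```bash
for i in 1 2; do python3 -m jog '[[[0,0,0.8],[0,0,0],1],[[0,0,1.6],[0,0,0],1],[[0,0,2.5],[0,0,0],1],[[0,0,2.5],[0,0,0],1]]' >/dev/null;python3 -c "from h import *;to((.4637,.1141,.1093),9.3)"; done
```

```text
t 21.47 pos [613.7 138.4 123.2] yaw 9.2 tilt [0.07 0.01] F [-0.6 -0.4  3.8] M [-0.    0.09 -0.04] open 0.004 | go [-152.    -0.    13.7] wz -0.1
t 21.8 pos [612.3 138.3 119.6] yaw 9.21 tilt [-0.13 -0.01] F [0.2 0.6 0. ] M [-0.09  0.12  0.05] open 0.004 | go [-1.505e+02  1.000e-01  1.060e+01] wz -0.09
```

```bash
for i in 1 2; do python3 -m jog '[[[0,0,0.7],[0,0,0],1],[[0,0,1.4],[0,0,0],1],[[0,0,2],[0,0,0],1],[[0,0,2],[0,0,0],1]]' >/dev/null;python3 -c "from h import *;to((.4637,.1141,.1093),9.3)"; done
```

```text
t 22.13 pos [612.8 138.3 118. ] yaw 9.2 tilt [-0.06 -0.  ] F [1.  0.1 0.3] M [-0.1   0.18 -0.03] open 0.005 | go [-1.51e+02  1.00e-01  8.90e+00] wz -0.1
t 22.47 pos [613.1 138.3 116.5] yaw 9.21 tilt [-0.01 -0.  ] F [ 0.7 -0.5  0.5] M [-0.12  0.24  0.01] open 0.004 | go [-151.3    0.     7.2] wz -0.09
```

```bash
python3 -m jog '[[[0,0,-5],[0,0,0],1],[[0,0,-20],[0,0,0],1],[[0,0,-50],[0,0,0],1],[[0,0,-80],[0,0,0],1],[[-10,0,-110],[0,0,0],1],[[-40,0,-120],[0,0,0],1],[[-80,0,-120],[0,0,0],1],[[-120,0,-120],[0,0,0],1],[[-150,0,-120],[0,0,0],1],[[-150,0,-120],[0,0,0],1]]' >/dev/null
python3 - <<'E'
from h import *
to((.4637,.1141,.1093),9.3)
s=vision.capture("side");t=vision.capture("top")
o=np.zeros((560,800,3),np.uint8)
o[:560,:480]=cv2.resize(s[125:195,220:280,::-1],None,fx=8,fy=8,interpolation=2)
o[:560,490:]=cv2.resize(t[165:235,190:229,::-1],None,fx=8,fy=8,interpolation=2)[:,:310]
cv2.imwrite("pics/d6.png",o)
E
```

```text
t 23.3 pos [456.7 114.2 236.2] yaw 9.23 tilt [-0.53 -0.02] F [-0.1 -0.3  0.7] M [-0.03  0.17  0.02] open 0.007 | go [  8.    1.4 126.8] wz -0.07
```

View pics/d6.png

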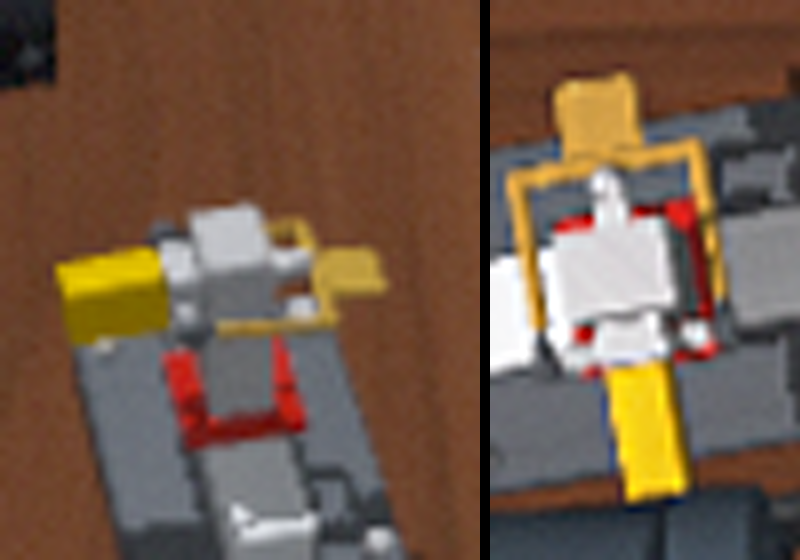

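The ring lies over the post with its bar beyond the nose, and the tab is at side (350,270). One numeric check of the angle, then hand in.

```bash
python3 - <<'E'
from h import *
S=lambda x,y:(220+(x+.5)/8-.5,125+(y+.5)/8-.5); T=lambda x,y:(190+(x-490+.5)/8-.5,165+(y+.5)/8-.5)
th=np.radians(9.3);a=np.array([np.cos(th),np.sin(th),0])
H=np.array([.5672,.1305,0])-a*.021
for l,s,t in(("tab",(351,271),(597,118)),("tip",(314,262),(603,172))):
    w,e=tri(S(*s),T(*t)); print(l,(w*1e3).round(1),round(e*1e3,1),"ang",np.arctan2((w-H)@a,w[2]-.121).round(3))
print(bot.read_state()["force"].round(1)); print(bot.hand_in())
E
```

```text
tab [615.2 139.6 111.6] 0.1 ang 1.705
tip [599.4 137.  119.6] 2.1 ang 1.597
[ 0.7 -0.3  0.4]
the job is handed in; nothing more can be done
None
```

The linchpin is home in the post and its ring is snapped shut over the nose. I handed the job in after about 23 s of robot time.

**Choosing the pin:** I took the smallest of the three yellow-handled pins. Its grip measured 17.8 mm between the jaws, against the 18 mm given.

**Inserting:** I estimated the hole's height from the post's top in two views. The nose first met the hole's edge at about 5 N, and raising it 0.8 mm let it slide in. The shoulder came to a firm stop at about 9–10 N, and the tip then stuck out 20.3 mm by picture, against the 20 mm expected.

**Closing the ring:** I let go of the pin and swung the ring forward over the post with closed fingers. Pressing the tab down, the reading at the end of each short step rose to about 4 N, then dropped to zero as it snapped past. That is just under the 5–10 N given, probably because the peak fell between readings.

**Last checks:**
- The tab measured 1.705 rad from two views, inside the 1.65–1.72 locked range.
- The final picture shows the pin still home and the bar beyond the nose.
- The arm is well clear, with no contact force.

**Uncertain points:**
- The pin went in pointing away from the robot. Nothing on the clamp showed which of its two x directions was meant, so this was an assumption.
- The final tip measurement from two views disagreed with itself by about 2 mm.
- I did not measure the jar, bottle and awl again at the end, but the arm was never brought up to them and the force readings showed no stray contact.

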